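# Bring up the projector rig in the safe order

## Robot

A 7-joint arm with a two-finger parallel gripper is mounted at the origin on the work surface. World frame = base frame: x ahead of the robot, y to its left, z up, the work surface at z = 0. Lengths are in m, angles in degrees, forces in N, time in s.
With the tool pointing down it reaches from about 0.425 to 0.875 m from the base axis. Payload 8.4 kg.
Tool frame: the origin (TCP) lies on the centre line of the jaws, within the pads' length; the fingertips stand 14 mm ahead of it and the grasp point (between the pads) lies 5 mm behind it (r.finger_overhang is the distance from the TCP to the fingertips, in m); z points along the fingers, y is the line along which they close (so a half turn about z gives the same grasp; the last joint's range is limited). The gripper opens to 87 mm and grips with 3 to 60 N. Pads are 19 mm wide; open, the fingers measure 117 mm over their backs; the gripper's body (75 mm by 190 mm) begins 51 mm behind the grasp point.
Start: joints at [61.582, 19.091, 2.286, 83.961, -0.768, 76.965, -3.352], TCP at [0.251, -0.599, 0.237] pointing down, gripper open.
Joint ranges: [-147.57, 147.57], [-21.85, 119.76], [-74.77, 79.35], [14.55, 137.4], [-85.83, 265.84], [4.83, 119.75], [-152.11, 152.11]. Speed limits (degrees/s): [127.2, 127.2, 159.86, 159.86, 180, 180, 180].

## Interface

Orientations are given as a 3x3 rotation matrix whose columns are the frame's x, y, z axes.
In Python, from bench import r gives the robot as it stands.
- The arm moves only by the tool apply_moves, never from a script. Its argument "moves" is one flat list of numbers, 7 for each row, row after row: the shift along the tool's x, y, z in cm, then the turn, a rotation vector about the tool's x, y, z in rad, then the opening, from 0 (shut) to 1 (fully open). A call has 1 to 5 rows; each row is the pose to reach, as a shift and turn from the pose commanded when the call began, along the tool's axes at that moment; what a row does not reach only later rows make up. A row lasts 1/12 s, in which the tool goes at most 41.7 mm and 7.16 degrees, less where a joint would pass 70% of its speed; a pose out of reach is approached as far as the arm can. A call with a gripper value outside its range is refused whole. The fingers move at their own pace and stop on an object; "force" is the grip in N (left out, the last holds). Time passes only in rows, so rows that repeat a pose let the fingers close. It gives the time, the measured TCP pose, the force, the opening and the grip force at its end, in the units of the state.
- r.state(): the state, without advancing time (a new reading comes with each control period).
- r.snapshot(name): name is "side" or "top"; returns the picture (480x640x3 uint8, red, green, blue); there is no depth.
- r.camera_info(name): a dict with "mtx" (3x3 intrinsics, pixels), "R" (3x3) and "t" (3): a world point X has camera coordinates R X + t. Camera axes: x right, y down, z forward; pixel columns grow to the right and rows downward; lengths in m; the calibration is good to about 2 mm. A picture is of the moment at which its call begins. camera_info takes no time and is no camera call.
- r.sign_off(): hands the job in; it is judged then, once.
The state is a dict: "t": time; "joint_positions": joint angles; "joint_velocities": joint speeds; "tau": joint torques, N m; "tcp_pos": TCP position; "ee_rot": TCP orientation; "force": force on the tool from outside, world axes, zero at the start; "torque": the same for the moment, N m; "finger_gap": finger opening in m; "grip_force": force on a finger pad.
Only numpy, scipy, OpenCV 4.12 (cv2) and the standard library are available. Lean on these libraries where they do the work, as an engineer would, in place of code of your own. Each camera call takes 0.05 s, during which the arm holds its last target. There are 200 camera calls.

## Task

Switch on the projector test rig with three light fingertip taps, in this order: first the raised end of the rocker switch on the power supply, then the round button on the fan unit, then the square button on the lamp unit, each tapped fully down so that it stays down, and the finger taken off before the next. Grip and lift nothing, leave the small reset button beside the rocker unpressed, and do not shift the units or anything else on the bench.

Things in the scene. Friction and masses are not known exactly. Their poses are not given: they have to be found in the camera images.
- supply: Power supply: grey steel box on four rubber feet, 200 (x) x 140 (y) x 60 mm high, 2.6 kg, standing loose on the bench, slots in its top; it carries the rocker switch and the small reset button in its -x half, and a lens cap lies on its +x half. Origin: centre of its underside, z up, x from the switch half to the slotted half.
- cooler: Fan unit: bare aluminium box on rubber feet, 200 (x) x 130 (y) x 50 mm high, 2 kg, loose on the bench; a black 104 mm square fan, 25 mm high (top 75 mm above the bench), lies on its +x half (from x = -10 to +94 mm), the round button is in its -x half. Origin: centre of its underside, z up.
- lamp: Lamp unit: grey box on rubber feet, 200 (x) x 130 (y) x 50 mm high, 2.8 kg, loose on the bench; a black upright lens barrel up to 76 mm in diameter on a 94 mm square foot rises from its +x half (from x = -2 mm) to 115 mm above the bench, the square button is in its -x half. Origin: centre of its underside, z up.
- rocker (a joint): Rocker switch angle, rad: about 0 off (its +x end raised), 0.32 fully on (its +x end pressed down); on above 0.22. Its axis lies along the supply's y, 70 mm above the bench, 45 mm to -x and 20 mm to -y of the supply's middle. It yields to about 2 N at the spot and stays where it is left. Its mounting is sprung: the whole control sinks 1 mm per 3 N, up to 6 mm. Over 20 N is too hard.
- rocker_end (a point): The spot to tap on the rocker, a black flat paddle 56 (x) x 26 (y) x 8 mm: on the top face of the rocker's raised +x half, 20 mm from its axis; about 77 mm above the bench when off, about 71 mm when on. Moves with the rocker; its axes are those of the supply when off.
- fan_button (a joint): How far the round button of the fan unit is pressed, m: about 0 out, 0.007 fully in; counts as in above 0.0045. It moves straight down against 3 N of friction, no spring: it stays where it is left. Its mounting is sprung: the whole control sinks 1 mm per 3 N, up to 6 mm. Over 20 N is too hard.
- fan_button_top (a point): Centre of the top of the round black button (30 mm diameter) on the fan unit, 55 mm to -x of the unit's middle, 68 mm above the bench when out and 61 mm when in. Moves with the button.
- lamp_button (a joint): How far the square button of the lamp unit is pressed, m: about 0 out, 0.007 fully in; counts as in above 0.0045. It moves straight down against 3 N of friction, no spring: it stays where it is left. Its mounting is sprung: the whole control sinks 1 mm per 3 N, up to 6 mm. Over 20 N is too hard.
- lamp_button_top (a point): Centre of the top of the square black button (28 x 28 mm) on the lamp unit, 55 mm to -x of the unit's middle, 68 mm above the bench when out and 61 mm when in. Moves with the button.
- reset (a joint): Travel of the small reset button, m: 0 out, 0.005 fully in, sprung; to be left alone.
- reset_top (a point): Centre of the top of the small round reset button (16 mm diameter) on the supply, 60 mm to +y of the rocker's middle, 72 mm above the bench.
- lens_cap: Bystander: black disc, 60 mm diameter, 12 mm high, lying on the supply's +x half. Origin: centre of its underside.
- spare_fan: Bystander: black fan 80 x 80 x 25 mm lying flat. Origin: centre of its underside.
- wood_block: Bystander: wooden block 70 x 35 x 45 mm high. Origin: centre of its underside.
- screw_dish: Bystander: small steel bowl, 72 mm rim diameter, 30 mm high. Origin: centre of its underside.
- lens_barrel: Bystander: black lens barrel standing upright, up to 68 mm diameter, 88 mm high. Origin: centre of its underside.
- screwdriver: Bystander: screwdriver 170 mm long lying along its x axis. Origin: on its underside.
- grease_jar: Bystander: jar 56 mm diameter, 70 mm high. Origin: centre of its underside.
Things that resemble listed ones, but are neither listed nor needed, are in the scene too. Leave any pink look-alike of the supply alone.

How it is judged:
By the outcome, as a careful person would: the job done as asked, in the order asked, and still so for the second after the job is handed in, with the robot touching nothing.
It also fails if it takes over 58 s, if anything falls off the work surface, if the arm or the gripper's body presses on something with over 40 N, if the wrist force passes 120 N, or if a joint passes its speed limit or range.

## Working session

There is one attempt and no reset: what is moved stays moved. The work goes in short steps, Python scripts to look and compute and a tool call to move; the robot and the scene stay as the last step left them, time stands still between calls to the robot, and variables do not carry over. Pictures are saved under pics/ and viewed, at most 10 in all, crops included, and the job is handed in when it is done.

Besides the shell and the picture viewer there is one more tool, called after "Call:" as name(argument=value, ...) on one line, values as JSON. apply_moves: Moves the arm, as the interface text tells. Its arguments: {"type":"object","properties":{"moves":{"type":"array"},"force":{"type":"number"}},"required":["moves"]}

```bash
mkdir -p pics; python3 - <<'E'
from bench import r
import cv2,numpy as np
for n in("top","side"):
    cv2.imwrite(f"pics/{n}0.png",r.snapshot(n)[:,:,::-1]); c=r.camera_info(n); print(n,np.round(c["mtx"],1).tolist(),np.round(c["R"],3).tolist(),np.round(c["t"],3))
s=r.state();print(s["t"],s["tcp_pos"],np.round(s["ee_rot"],3),s["force"],r.finger_overhang)
E
```

```text
top [[611.5, 0.0, 335.8], [0.0, 611.5, 247.0], [0.0, 0.0, 1.0]] [[-0.011, -1.0, -0.021], [-0.985, 0.014, -0.169], [0.169, 0.019, -0.985]] [0.03  0.517 1.31 ]
side [[572.0, 0.0, 324.1], [0.0, 572.0, 230.1], [0.0, 0.0, 1.0]] [[-0.871, -0.49, -0.023], [-0.277, 0.528, -0.803], [0.405, -0.693, -0.596]] [0.454 0.21  1.134]
0.1 [ 0.25103935 -0.59913969  0.23576573] [[ 0.922  0.386 -0.001]
 [ 0.386 -0.922  0.001]
 [-0.    -0.001 -1.   ]] [-0.26290998 -0.31283763 -0.42067943] 0.014
```

View pics/top0.png

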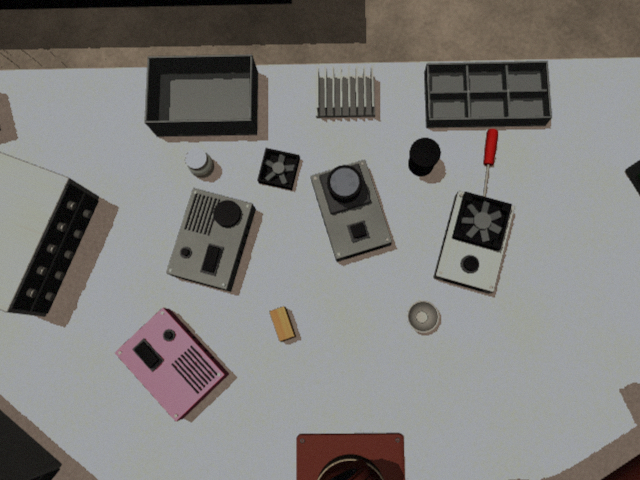

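View pics/side0.png

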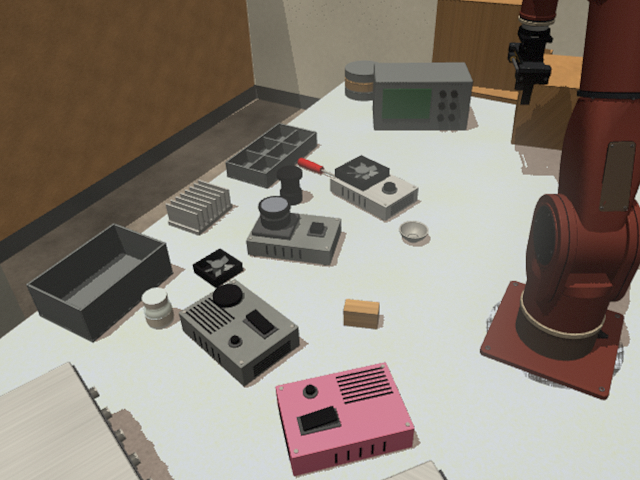

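The top view shows these items:
- **Supply:** the grey unit near (212,240), with rocker (212,259), reset (186,252) and cap (228,214). The pink look-alike at (172,365) is excluded by its colour and its lack of a cap.
- **Lamp unit:** (352,212), square button (358,231).
- **Fan unit:** (475,245), round button (470,264). The loose fan at (279,168) is the spare.

The side view agrees with this.

```bash
cat > h.py <<'E'
from bench import r
import cv2,numpy as np
def ray(n,px,z):
    c=r.camera_info(n);R=np.array(c["R"]);C=-R.T@c["t"]
    d=R.T@np.linalg.solve(c["mtx"],[px[0],px[1],1.]);return C+d*(z-C[2])/d[2]
def proj(n,X):
    c=r.camera_info(n);p=np.array(c["mtx"])@(np.array(c["R"])@X+c["t"]);return p[:2]/p[2]
def blob(img,seed,thr=60):
    m=(img.max(2)<thr).astype(np.uint8);k,l,st,ce=cv2.connectedComponentsWithStats(m)
    y,x=np.mgrid[:480,:640];d=np.where(m>0,np.hypot(x-seed[0],y-seed[1]),1e9);i=l[np.unravel_index(d.argmin(),d.shape)]
    q=np.argwhere(l==i)[:,::-1].astype(np.float32);return ce[i],st[i],cv2.minAreaRect(q)
E
python3 - <<'E'
from h import *
im=cv2.imread("pics/top0.png");sd=cv2.imread("pics/side0.png")
for n,s,s2,z in(("rocker",(212,259),(261,322),.074),("reset",(186,252),(235,341),.072),("lamp",(358,231),(317,229),.068),("fan",(470,264),(389,187),.068)):
    c,st,q=blob(im,s);c2,st2,q2=blob(sd,s2);X=ray("top",c,z)
    b=cv2.boxPoints(q);e=sorted(((b[1]-b[0]),(b[2]-b[1])),key=np.linalg.norm)[1];P=ray("top",c+e,z)-X
    print(n,c.round(1),st[4],np.round(q[1],1),"X",X.round(4),"rad",np.hypot(*X[:2]).round(3),"yaw",np.degrees(np.arctan2(P[1],P[0])).round(1),"sideproj",proj("side",X).round(1),"blob",c2.round(1),st2[4],"sideX",ray("side",c2,z).round(4))
# top faces
hsv=cv2.cvtColor(im,cv2.COLOR_BGR2HSV)
for s in((212,240),(352,225),(470,280)): print(s,im[s[1],s[0]])
t=[im[185:300,160:260],im[155:270,300:400],im[185:300,430:530]]
t2=[sd[280:380,180:300],sd[190:265,245:345],sd[150:220,330:425]]
cv2.imwrite("pics/crop.png",np.vstack([np.hstack([cv2.resize(a,(260,299),interpolation=2) for a in t]),np.hstack([cv2.resize(a,(260,200),interpolation=2) for a in t2])]))
E
```

```text
rocker [212.  259.1] 435 [15.5 28.6] X [0.49  0.292 0.074] rad 0.57 yaw -15.4 sideproj [262.  319.3] blob [259.4 322. ] 362 sideX [0.4903 0.3001 0.074 ]
reset [185.8 252.2] 84 [ 9. 10.] X [0.5063 0.3501 0.072 ] rad 0.616 yaw -90.8 sideproj [236.9 337.1] blob [234.7 339.8] 72 sideX [0.506  0.3574 0.072 ]
lamp [358.5 231.1] 291 [17.5 17.1] X [ 0.5483 -0.0265  0.068 ] rad 0.549 yaw -163.9 sideproj [318.8 225.7] blob [315.1 230.2] 49 sideX [ 0.547  -0.0073  0.068 ]
fan [469.7 263.9] 228 [16.3 16.3] X [ 0.4727 -0.2649  0.068 ] rad 0.542 yaw -137.2 sideproj [390.5 185.1] blob [388. 171.] 5 sideX [ 0.5074 -0.3265  0.068 ]
(212, 240) [102 112 113]
(352, 225) [34 37 38]
(470, 280) [153 162 158]
```

View pics/crop.png

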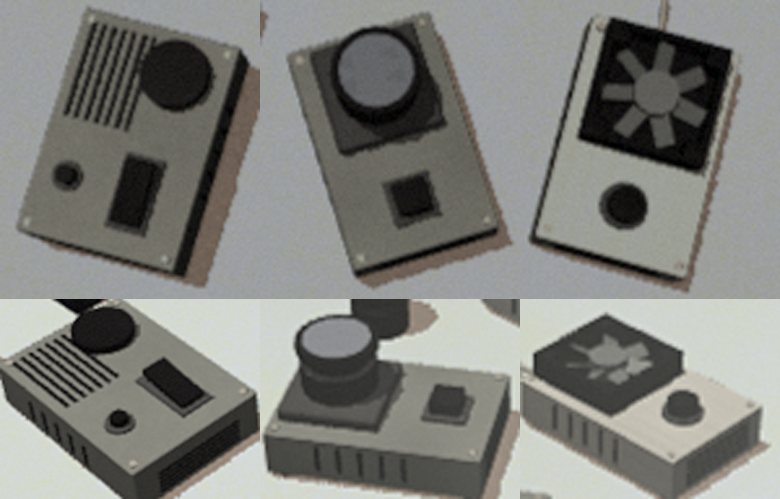

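The crop confirms the three controls: the black paddle with the reset to its left on the grey supply, the square button beside the lamp barrel, and the round button beside the fan. Now I shut the gripper and travel to the rocker.

Call:
apply_moves(moves=[3.4,-2.1,0,0,0,0.12,0,6.8,-4.2,0,0,0,0.24,0,10.2,-6.3,0,0,0,0.36,0,13.6,-8.4,0,0,0,0.48,0,17,-10.5,0,0,0,0.6,0], force=10)

```text
t: 0.52
tcp_pos: [0.3665, -0.4375, 0.2363]
ee_rot: [[0.98, -0.199, -0.0], [-0.199, -0.98, 0.0], [-0.0, -0.0, -1.0]]
force: [1.1, 0.1, -0.0]
finger_gap: 0.0611
grip_force: 0.0
```

```bash
cat >> h.py <<'E'
T={"via":(.51,-.2,.2,-15.5),"rocker":(.510,.288,.12,-15.5),"fan":(.4735,-.2655,.12,-16),"lamp":(.549,-.0265,.12,16)}
def go(k):
    s=r.state();R=np.array(s["ee_rot"]);x,y,z,w=T[k];yaw=np.degrees(np.arctan2(R[1,0],R[0,0]))
    print(k,"t",round(s["t"],2),"tcp",np.round(s["tcp_pos"],4),"cm",(100*R.T@(np.array([x,y,z])-s["tcp_pos"])).round(2),"yaw",yaw.round(2),"turn",np.radians(yaw-w).round(3),"tilt",R[:,2].round(4),"F",np.round(s["force"],2),"gap",s["finger_gap"])
E
python3 -c "
from h import *
go('via');go('rocker')"
```

```text
via t 0.52 tcp [ 0.3665 -0.4375  0.2363] cm [  9.34 -26.13   3.63] yaw -11.47 turn 0.07 tilt [-3.e-04  4.e-04 -1.e+00] F [ 1.15  0.11 -0.03] gap 0.06114589728175568
rocker t 0.52 tcp [ 0.3665 -0.4375  0.2363] cm [ -0.36 -73.95  11.65] yaw -11.47 turn 0.07 tilt [-3.e-04  4.e-04 -1.e+00] F [ 1.15  0.11 -0.03] gap 0.06114589728175568
```

Call:
apply_moves(moves=[1.6,-3.7,0.4,0,0,0.07,0,3.2,-7.4,0.8,0,0,0.07,0,4.8,-11.1,1.2,0,0,0.07,0,6.4,-14.8,1.6,0,0,0.07,0,8,-18.5,2,0,0,0.07,0])

```text
t: 0.93
tcp_pos: [0.4806, -0.2714, 0.2162]
ee_rot: [[0.965, -0.261, -0.0], [-0.261, -0.965, 0.0], [-0.0, -0.0, -1.0]]
force: [1.6, -1.0, 0.1]
finger_gap: 0.0285
grip_force: 0.0
```

```bash
python3 -c "
from h import *
go('rocker')"
```

```text
rocker t 0.93 tcp [ 0.4806 -0.2714  0.2162] cm [-11.78 -54.77   9.63] yaw -15.15 turn 0.006 tilt [-2.e-04  1.e-04 -1.e+00] F [ 1.6  -1.04  0.11] gap 0.028459629568586872
```

Call:
apply_moves(moves=[-0.8,-3.8,0,0,0,0,0,-1.6,-7.6,0,0,0,0,0,-2.4,-11.4,0,0,0,0,0,-3.2,-15.2,0,0,0,0,0,-4,-19,0,0,0,0,0])

```text
t: 1.35
tcp_pos: [0.4906, -0.0776, 0.2164]
ee_rot: [[0.965, -0.261, -0.0], [-0.261, -0.965, -0.0], [-0.0, 0.0, -1.0]]
force: [1.1, 0.2, 0.2]
finger_gap: 0.0015
grip_force: 0.0
```

Call:
apply_moves(moves=[-0.8,-3.8,0,0,0,0,0,-1.6,-7.6,0,0,0,0,0,-2.4,-11.4,0,0,0,0,0,-3.2,-15.2,0,0,0,0,0,-4,-19,0,0,0,0,0])

```text
t: 1.77
tcp_pos: [0.5016, 0.1162, 0.2165]
ee_rot: [[0.965, -0.262, -0.0], [-0.262, -0.965, -0.0], [-0.0, 0.0, -1.0]]
force: [0.6, -0.6, 0.8]
finger_gap: 0.0008
grip_force: 0.0
```

```bash
python3 -c "
from h import *
go('rocker')"
```

```text
rocker t 1.77 tcp [0.5016 0.1162 0.2165] cm [ -3.68 -16.81   9.65] yaw -15.16 turn 0.006 tilt [-1.e-04 -2.e-04 -1.e+00] F [ 0.56 -0.6   0.77] gap 0.000755442436188618
```

Call:
apply_moves(moves=[-1,-4,1,0,0,0.006,0,-2,-8,3,0,0,0.006,0,-3,-12,5,0,0,0.006,0,-3.5,-15,7,0,0,0.006,0,-3.7,-16.8,8.5,0,0,0.006,0])

```text
t: 2.18
tcp_pos: [0.5087, 0.2904, 0.13]
ee_rot: [[0.965, -0.264, -0.001], [-0.264, -0.965, 0.001], [-0.002, -0.001, -1.0]]
force: [-0.5, 0.2, -0.4]
finger_gap: 0.0005
grip_force: 0.0
```

Call:
apply_moves(moves=[0,0,0,0,0,0,0,0,0,0,0,0,0,0,0,0,0,0,0,0,0])

```text
t: 2.43
tcp_pos: [0.5105, 0.2854, 0.1316]
ee_rot: [[0.964, -0.268, -0.0], [-0.268, -0.964, -0.001], [-0.0, 0.001, -1.0]]
force: [0.5, -0.3, 0.4]
finger_gap: 0.0002
grip_force: 0.0
```

```bash
python3 - <<'E'
from h import *
go('rocker')
a=r.snapshot("top")[:,:,::-1];b=r.snapshot("side")[:,:,::-1]
cv2.imwrite("pics/r1.png",np.hstack([cv2.resize(a[185:305,150:270],(400,400)),cv2.resize(b[250:380,170:300],(400,400))]))
E
```

```text
rocker t 2.43 tcp [0.5105 0.2854 0.1316] cm [-0.12 -0.24  1.16] yaw -15.52 turn -0.0 tilt [-3.e-04 -6.e-04 -1.e+00] F [ 0.48 -0.3   0.43] gap 0.00017143284047140494
```

View pics/r1.png

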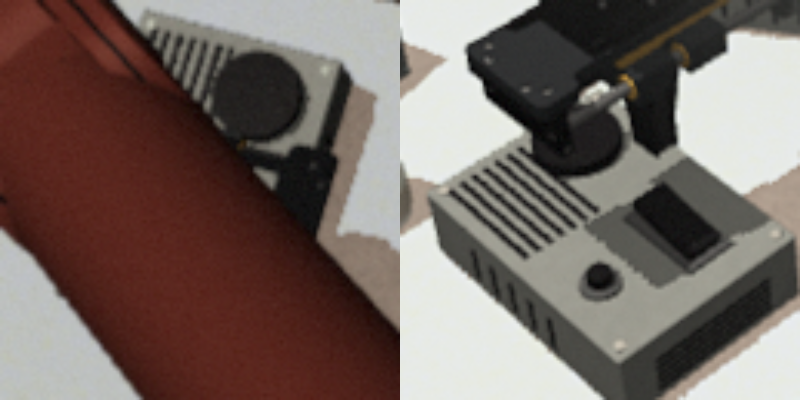

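The side crop shows the shut fingers above the rocker's raised, slot-side end (about 655,150 in the crop) and well clear of the reset (600,275). The top view is hidden by the arm.

Call:
apply_moves(moves=[0,-0.2,1.5,0,0,0,0,0,-0.2,2.8,0,0,0,0,0,-0.2,3.5,0,0,0,0,0,-0.2,3.5,0,0,0,0,0,-0.2,3.5,0,0,0,0])

```text
t: 2.95
tcp_pos: [0.5107, 0.2876, 0.0964]
ee_rot: [[0.964, -0.268, -0.001], [-0.268, -0.964, -0.0], [-0.0, 0.001, -1.0]]
force: [0.6, 0.9, 0.8]
finger_gap: 0.0004
grip_force: 0.0
```

Call:
apply_moves(moves=[0,0,0.2,0,0,0,0,0,0,0.4,0,0,0,0,0,0,0.6,0,0,0,0,0,0,0.7,0,0,0,0,0,0,0.7,0,0,0,0])

```text
t: 3.37
tcp_pos: [0.5111, 0.2882, 0.0898]
ee_rot: [[0.964, -0.267, 0.001], [-0.267, -0.964, 0.0], [0.001, -0.0, -1.0]]
force: [1.5, 0.4, 2.3]
finger_gap: 0.0001
grip_force: 0.7
```

Contact, about 2 N. I press on in small steps.

Call:
apply_moves(moves=[0,0,0.1,0,0,0,0,0,0,0.2,0,0,0,0,0,0,0.3,0,0,0,0,0,0,0.4,0,0,0,0,0,0,0.4,0,0,0,0])

```text
t: 3.78
tcp_pos: [0.5113, 0.2882, 0.0857]
ee_rot: [[0.964, -0.267, 0.001], [-0.267, -0.964, 0.0], [0.001, -0.0, -1.0]]
force: [1.9, -0.4, 3.7]
finger_gap: 0.0006
grip_force: 1.9
```

Call:
apply_moves(moves=[0,0,0.1,0,0,0,0,0,0,0.1,0,0,0,0,0,0,0.1,0,0,0,0])

```text
t: 4.03
tcp_pos: [0.5113, 0.2882, 0.0849]
ee_rot: [[0.964, -0.267, 0.001], [-0.267, -0.964, 0.0], [0.001, -0.001, -1.0]]
force: [2.9, -1.1, 4.8]
finger_gap: 0.0006
grip_force: 2.5
```

Call:
apply_moves(moves=[0,0,0.1,0,0,0,0,0,0,0.15,0,0,0,0,0,0,0.15,0,0,0,0])

```text
t: 4.28
tcp_pos: [0.5114, 0.2882, 0.0836]
ee_rot: [[0.964, -0.267, 0.001], [-0.267, -0.964, 0.0], [0.001, -0.001, -1.0]]
force: [3.7, -1.4, 8.0]
finger_gap: 0.0
grip_force: 4.1
```

Call:
apply_moves(moves=[0,0,0.06,0,0,0,0,0,0,0.06,0,0,0,0])

```text
t: 4.45
tcp_pos: [0.5114, 0.2882, 0.0831]
ee_rot: [[0.964, -0.267, 0.001], [-0.267, -0.964, 0.0], [0.001, -0.001, -1.0]]
force: [3.3, -1.6, 8.6]
finger_gap: 0.0004
grip_force: 4.7
```

Call:
apply_moves(moves=[0,0,-1,0,0,0,0,0,0,-4,0,0,0,0,0,0,-8,0,0,0,0,0,3.5,-11,0,0,0,0,0,7,-13,0,0,0,0])

```text
t: 4.87
tcp_pos: [0.4916, 0.2256, 0.2131]
ee_rot: [[0.965, -0.262, -0.0], [-0.262, -0.965, 0.002], [-0.001, -0.002, -1.0]]
force: [0.9, -1.9, -0.0]
finger_gap: 0.0003
grip_force: 0.0
```

Call:
apply_moves(moves=[0,4,0,0,0,0,0,0,8,0,0,0,0,0,0,12,0,0,0,0,0,0,15,0,0,0,0,0,0,17,0,0,0,0,0])

```text
t: 5.28
tcp_pos: [0.4454, 0.0564, 0.2106]
ee_rot: [[0.963, -0.27, -0.002], [-0.27, -0.963, -0.0], [-0.002, 0.001, -1.0]]
force: [-0.2, 0.4, -0.5]
finger_gap: 0.0001
grip_force: 0.0
```

```bash
python3 - <<'E'
from h import *
go('fan')
a=r.snapshot("top")[:,:,::-1];b=r.snapshot("side")[:,:,::-1];a=a.copy()
cv2.imwrite("pics/top1.png",a)
for s in((212,259),(186,252)):
    c,st,q=blob(a,s);print(c.round(1),st[4],np.round(q[1],1))
cv2.imwrite("pics/r2.png",np.hstack([cv2.resize(a[185:305,150:270],(400,400)),cv2.resize(b[270:390,180:300],(400,400))]))
E
```

```text
fan t 5.28 tcp [0.4454 0.0564 0.2106] cm [11.4  30.23  9.07] yaw -15.64 turn 0.006 tilt [-2.e-03 -5.e-04 -1.e+00] F [-0.19  0.43 -0.54] gap 0.00010859658549327211
[211.8 259.5] 392 [15.5 26.6]
[185.7 252.4] 65 [9.8 7.6]
```

View pics/r2.png

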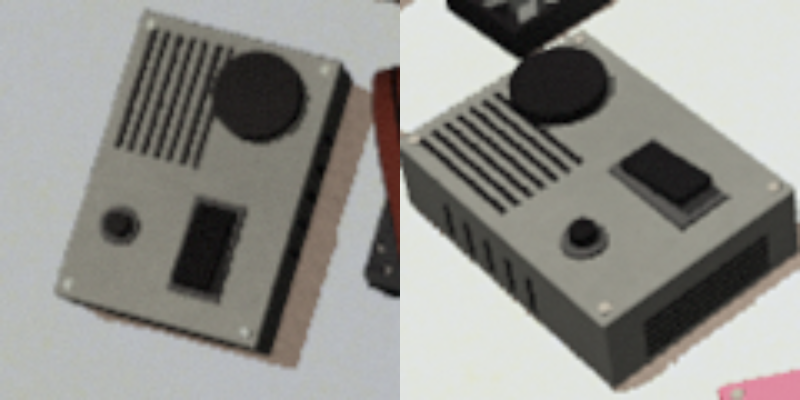

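The rocker's slot-side end is now flush and its other end stands up with its end face visible, so it is on. The supply has not moved and the reset is out. Now the fan button.

Call:
apply_moves(moves=[1.2,3.5,0,0,0,0,0,2.6,7,0,0,0,0,0,4,10.6,0,0,0,0,0,5.5,14.3,0,0,0,0,0,7,18,0,0,0,0,0])

```text
t: 5.8
tcp_pos: [0.4667, -0.1329, 0.2108]
ee_rot: [[0.964, -0.265, -0.001], [-0.265, -0.964, 0.001], [-0.001, -0.001, -1.0]]
force: [1.3, -0.2, 0.5]
finger_gap: 0.0003
grip_force: 0.0
```

Call:
apply_moves(moves=[1.5,3.5,1,0,0,0,0,3,7,3,0,0,0,0,4,10,5,0,0,0,0,4.4,12.2,7,0,0,0,0,4.4,12.2,8,0,0,0,0])

```text
t: 6.22
tcp_pos: [0.4745, -0.2655, 0.1278]
ee_rot: [[0.962, -0.272, -0.004], [-0.272, -0.962, 0.001], [-0.004, 0.0, -1.0]]
force: [-1.4, 0.3, 0.4]
finger_gap: 0.0001
grip_force: 0.0
```

Call:
apply_moves(moves=[0,0,0,0,0,0,0,0,0,0,0,0,0,0,0,0,0,0,0,0,0])

```text
t: 6.47
tcp_pos: [0.4777, -0.2602, 0.1318]
ee_rot: [[0.964, -0.265, 0.001], [-0.265, -0.964, 0.001], [0.001, -0.001, -1.0]]
force: [-0.4, 0.5, -0.2]
finger_gap: 0.0005
grip_force: 0.0
```

```bash
python3 - <<'E'
from h import *
go('fan')
b=r.snapshot("side")[:,:,::-1]
cv2.imwrite("pics/f1.png",cv2.resize(b[110:230,320:440],(500,500)))
E
```

```text
fan t 6.47 tcp [ 0.4777 -0.2602  0.1318] cm [-0.27  0.63  1.18] yaw -15.34 turn 0.011 tilt [ 1.e-03  6.e-04 -1.e+00] F [-0.38  0.52 -0.18] gap 0.00050181637802456
```

View pics/f1.png

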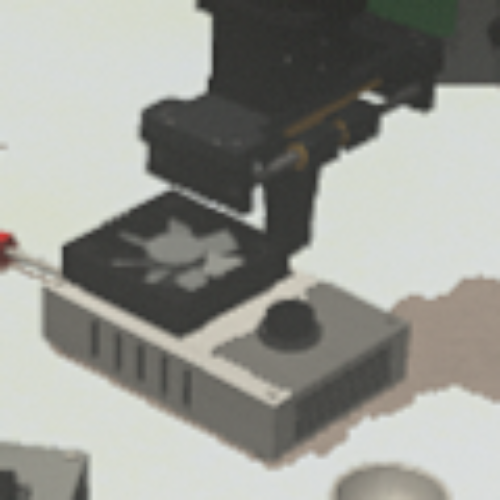

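The crop shows the fingertips (290,255) above the round button (290,310) and clear of the fan. I correct by about 6 mm and press.

Call:
apply_moves(moves=[-0.3,0.6,1.5,0,0,0.01,0,-0.3,0.6,3,0,0,0.01,0,-0.3,0.6,4.3,0,0,0.01,0,-0.3,0.6,4.3,0,0,0.01,0,-0.3,0.6,4.3,0,0,0.01,0])

```text
t: 6.93
tcp_pos: [0.4725, -0.2662, 0.0886]
ee_rot: [[0.961, -0.275, 0.0], [-0.275, -0.961, 0.0], [0.0, -0.0, -1.0]]
force: [0.5, 1.2, 0.7]
finger_gap: 0.0009
grip_force: 0.0
```

Call:
apply_moves(moves=[0,0,0.2,0,0,0,0,0,0,0.4,0,0,0,0,0,0,0.6,0,0,0,0,0,0,0.8,0,0,0,0,0,0,0.9,0,0,0,0])

```text
t: 7.35
tcp_pos: [0.4726, -0.2672, 0.0792]
ee_rot: [[0.961, -0.277, 0.001], [-0.277, -0.961, -0.0], [0.001, 0.0, -1.0]]
force: [0.4, 0.4, 2.9]
finger_gap: 0.0007
grip_force: 1.4
```

Call:
apply_moves(moves=[0,0,0.1,0,0,0,0,0,0,0.2,0,0,0,0,0,0,0.3,0,0,0,0,0,0,0.3,0,0,0,0])

```text
t: 7.68
tcp_pos: [0.4725, -0.2672, 0.076]
ee_rot: [[0.961, -0.277, 0.001], [-0.277, -0.961, -0.0], [0.001, -0.0, -1.0]]
force: [2.2, -0.3, 3.1]
finger_gap: 0.0002
grip_force: 1.3
```

Call:
apply_moves(moves=[0,0,0.1,0,0,0,0,0,0,0.2,0,0,0,0,0,0,0.2,0,0,0,0])

```text
t: 7.93
tcp_pos: [0.4724, -0.2672, 0.074]
ee_rot: [[0.961, -0.277, 0.001], [-0.277, -0.961, -0.0], [0.001, -0.0, -1.0]]
force: [2.1, -0.8, 3.6]
finger_gap: 0.0003
grip_force: 2.0
```

Call:
apply_moves(moves=[0,0,0.1,0,0,0,0,0,0,0.1,0,0,0,0])

```text
t: 8.1
tcp_pos: [0.4725, -0.2672, 0.0732]
ee_rot: [[0.961, -0.277, 0.001], [-0.277, -0.961, -0.0], [0.001, 0.0, -1.0]]
force: [2.5, 1.1, 6.7]
finger_gap: 0.0004
grip_force: 3.1
```

Call:
apply_moves(moves=[0,0,0.1,0,0,0,0,0,0,0.1,0,0,0,0])

```text
t: 8.27
tcp_pos: [0.4725, -0.2671, 0.0723]
ee_rot: [[0.961, -0.277, 0.001], [-0.277, -0.961, -0.0], [0.001, -0.0, -1.0]]
force: [1.0, 0.2, 8.7]
finger_gap: 0.0002
grip_force: 4.3
```

Call:
apply_moves(moves=[0,0,-1,0,0,0,0,0,0,-4,0,0,0,0,0,0,-8,0,0,0,0,0,0,-12,0,0,0,0,0,-3,-14,0,0,0,0])

```text
t: 8.68
tcp_pos: [0.4789, -0.2441, 0.2166]
ee_rot: [[0.959, -0.285, 0.002], [-0.285, -0.959, -0.004], [0.003, 0.003, -1.0]]
force: [1.2, -1.7, 0.1]
finger_gap: 0.0007
grip_force: 0.0
```

```bash
python3 - <<'E'
from h import *
go('lamp')
E
```

```text
lamp t 8.68 tcp [ 0.4789 -0.2441  0.2166] cm [  0.5  -22.89   9.58] yaw -16.53 turn -0.568 tilt [ 0.0022 -0.0041 -1.    ] F [ 1.23 -1.73  0.14] gap 0.0006907156568549603
```

Full travel, 8.7 N, and lifted off. On to the lamp button, turning to the lamp unit's heading while high.

Call:
apply_moves(moves=[0,-4,0,0,0,-0.11,0,0,-8,0,0,0,-0.22,0,0,-12,0,0,0,-0.33,0,0,-16,0,0,0,-0.44,0,0,-20,0,0,0,-0.55,0])

```text
t: 9.1
tcp_pos: [0.535, -0.0445, 0.212]
ee_rot: [[0.963, 0.271, -0.001], [0.271, -0.963, -0.0], [-0.001, 0.0, -1.0]]
force: [1.5, -0.4, -0.1]
finger_gap: 0.0005
grip_force: 0.0
```

Call:
apply_moves(moves=[0,0,0,0,0,0,0,0,0,0,0,0,0,0,0,0,0,0,0,0,0])

```text
t: 9.35
tcp_pos: [0.5351, -0.0467, 0.2117]
ee_rot: [[0.964, 0.265, -0.002], [0.265, -0.964, -0.001], [-0.002, 0.0, -1.0]]
force: [0.1, -0.2, -0.0]
finger_gap: 0.0005
grip_force: 0.0
```

```bash
python3 - <<'E'
from h import *
go('lamp')
E
```

```text
lamp t 9.35 tcp [ 0.5351 -0.0467  0.2117] cm [ 1.9  -1.58  9.16] yaw 15.39 turn -0.011 tilt [-1.6e-03 -6.0e-04 -1.0e+00] F [ 0.11 -0.17 -0.03] gap 0.0004550684505669058
```

Call:
apply_moves(moves=[1.9,-1.6,2,0,0,-0.01,0,1.9,-1.6,5,0,0,-0.01,0,1.9,-1.6,8,0,0,-0.01,0,1.9,-1.6,8,0,0,-0.01,0,1.9,-1.6,8,0,0,-0.01,0])

```text
t: 9.77
tcp_pos: [0.5483, -0.0273, 0.131]
ee_rot: [[0.962, 0.273, -0.004], [0.273, -0.962, -0.0], [-0.004, -0.001, -1.0]]
force: [0.5, -0.2, 1.2]
finger_gap: 0.0005
grip_force: 0.0
```

```bash
python3 - <<'E'
from h import *
go('lamp')
b=r.snapshot("side")[:,:,::-1];a=r.snapshot("top")[:,:,::-1]
cv2.imwrite("pics/l1.png",np.hstack([cv2.resize(b[150:270,235:355],(400,400)),cv2.resize(a[205:295,430:520],(400,400))]))
E
```

```text
lamp t 9.77 tcp [ 0.5483 -0.0273  0.131 ] cm [ 0.09 -0.06  1.1 ] yaw 15.86 turn -0.002 tilt [-4.e-03 -3.e-04 -1.e+00] F [ 0.48 -0.2   1.19] gap 0.0004516192082866498
```

View pics/l1.png

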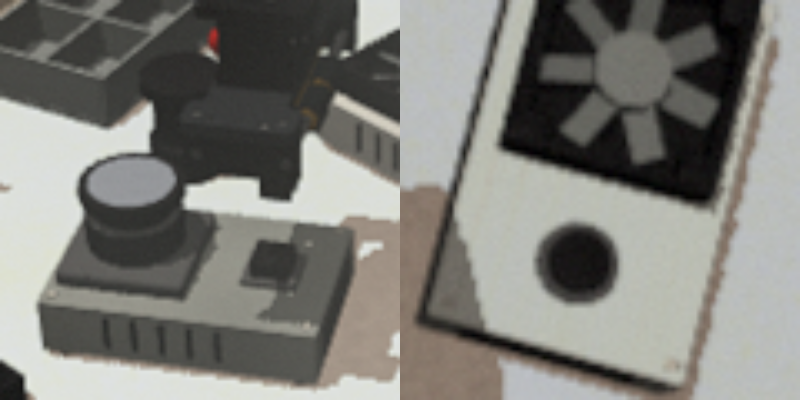

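The left crop shows the fingertips (280,195) directly above the square button (275,250) and clear of the lens barrel. The right crop shows the fan button down, with the unit unmoved.

Call:
apply_moves(moves=[0,0,1.5,0,0,0,0,0,0,3,0,0,0,0,0,0,4.3,0,0,0,0,0,0,4.3,0,0,0,0,0,0,4.3,0,0,0,0])

```text
t: 10.28
tcp_pos: [0.5504, -0.0261, 0.0904]
ee_rot: [[0.961, 0.275, 0.001], [0.275, -0.961, -0.0], [0.001, 0.001, -1.0]]
force: [0.2, 0.2, 0.4]
finger_gap: 0.0008
grip_force: 0.0
```

Call:
apply_moves(moves=[0,0,0.2,0,0,0,0,0,0,0.4,0,0,0,0,0,0,0.6,0,0,0,0,0,0,0.8,0,0,0,0,0,0,0.9,0,0,0,0])

```text
t: 10.7
tcp_pos: [0.5502, -0.0256, 0.0802]
ee_rot: [[0.961, 0.276, 0.001], [0.276, -0.961, -0.0], [0.001, 0.0, -1.0]]
force: [0.8, -0.6, 3.5]
finger_gap: 0.0007
grip_force: 1.4
```

Call:
apply_moves(moves=[0,0,0.1,0,0,0,0,0,0,0.2,0,0,0,0,0,0,0.3,0,0,0,0,0,0,0.3,0,0,0,0])

```text
t: 11.03
tcp_pos: [0.5501, -0.0256, 0.077]
ee_rot: [[0.961, 0.276, 0.001], [0.276, -0.961, 0.0], [0.001, 0.0, -1.0]]
force: [0.8, -0.1, 2.9]
finger_gap: 0.0004
grip_force: 1.3
```

Call:
apply_moves(moves=[0,0,0.1,0,0,0,0,0,0,0.2,0,0,0,0,0,0,0.3,0,0,0,0,0,0,0.3,0,0,0,0])

```text
t: 11.37
tcp_pos: [0.5501, -0.0256, 0.074]
ee_rot: [[0.961, 0.276, 0.001], [0.276, -0.961, 0.0], [0.001, 0.0, -1.0]]
force: [1.3, -0.3, 3.8]
finger_gap: 0.0007
grip_force: 2.0
```

Call:
apply_moves(moves=[0,0,0.1,0,0,0,0,0,0,0.1,0,0,0,0])

```text
t: 11.53
tcp_pos: [0.5501, -0.0256, 0.0732]
ee_rot: [[0.961, 0.276, 0.001], [0.276, -0.961, 0.0], [0.001, 0.0, -1.0]]
force: [1.7, -1.2, 7.0]
finger_gap: 0.0003
grip_force: 3.2
```

Call:
apply_moves(moves=[0,0,0.1,0,0,0,0,0,0,0.1,0,0,0,0])

```text
t: 11.7
tcp_pos: [0.5502, -0.0257, 0.0724]
ee_rot: [[0.961, 0.276, 0.001], [0.276, -0.961, -0.0], [0.001, 0.0, -1.0]]
force: [-0.1, -0.7, 8.9]
finger_gap: 0.0004
grip_force: 4.3
```

Call:
apply_moves(moves=[0,0,-1,0,0,0,0,0,0,-4,0,0,0,0,0,0,-8,0,0,0,0,0,0,-12,0,0,0,0,0,2,-15,0,0,0,0])

```text
t: 12.12
tcp_pos: [0.5546, -0.0405, 0.2253]
ee_rot: [[0.96, 0.281, 0.001], [0.281, -0.96, 0.002], [0.001, -0.002, -1.0]]
force: [2.0, 1.4, 0.2]
finger_gap: 0.0003
grip_force: 0.0
```

Call:
apply_moves(moves=[0,3.5,-1,0,0,0,0,0,7,-1,0,0,0,0,0,10.5,-1,0,0,0,0,0,14,-1,0,0,0,0,0,17,-1,0,0,0,0])

```text
t: 12.53
tcp_pos: [0.6016, -0.2105, 0.2317]
ee_rot: [[0.961, 0.275, -0.002], [0.275, -0.961, 0.0], [-0.002, -0.001, -1.0]]
force: [0.6, 0.1, -0.1]
finger_gap: 0.0004
grip_force: 0.0
```

Call:
apply_moves(moves=[0,0,0,0,0,0,0,0,0,0,0,0,0,0,0,0,0,0,0,0,0])

```text
t: 12.78
tcp_pos: [0.6018, -0.2071, 0.2315]
ee_rot: [[0.961, 0.277, -0.001], [0.277, -0.961, 0.001], [-0.001, -0.002, -1.0]]
force: [0.1, 0.5, 0.2]
finger_gap: 0.0005
grip_force: 0.0
```

```bash
python3 - <<'E'
from h import *
go('lamp')
a=r.snapshot("top")[:,:,::-1].copy();b=r.snapshot("side")[:,:,::-1]
for s in((212,259),(186,252),(358,231)):
    c,st,q=blob(a,s);print(c.round(1),st[4])
cv2.imwrite("pics/end.png",np.hstack([a[120:330,150:550],b[150:360,160:430]]))
E
```

```text
lamp t 12.78 tcp [ 0.6018 -0.2071  0.2315] cm [ -0.07 -18.79  11.18] yaw 16.06 turn 0.001 tilt [-0.0015  0.0015 -1.    ] F [0.09 0.55 0.15] gap 0.000544524472961751
[211.7 259.4] 377
[185.4 252.2] 60
[358.2 230.8] 196
```

View pics/end.png

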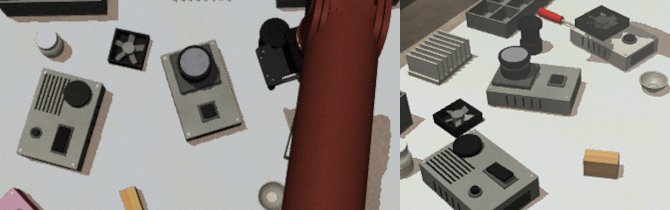

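The closing pictures show the square button (208,110), the fan button (630,38) and the rocker all down. The units and bystanders are where they were, the reset is out and the arm touches nothing, so I hand in.

```bash
python3 -c "
from bench import r
print(r.sign_off())"
```

```text
the job is handed in; nothing more can be done
None
```

I tapped the rocker, fan button and lamp button fully down in that order with under 10 N each; the reset and everything else look undisturbed in the final pictures, and the job was handed in at about 13 s (no verdict returned).

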